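Rack a set of change gears by size and lock the row with its keeper bar

ROBOT

A 6-joint arm with a two-finger parallel gripper is mounted at the origin on a cart in front of the work surface, level with it; the furniture and walls round the work are solid. World frame = base frame: x ahead of the robot, y to its left, z up, the work surface at z = 0. Lengths are in m, angles in rad, forces in N, time in s.
With the tool pointing down it reaches from about 0.275 to 1 m from the base axis. Payload 8.4 kg.
Tool frame: the origin (TCP) lies on the centre line of the jaws, within the pads' length; the fingertips stand 17 mm ahead of it and the grasp point (between the pads) lies 2 mm behind it (bot.tcp_to_tips is the z of the fingertips in the tool frame, in m); z points along the fingers, y is the line along which they close (so a half turn about z gives the same grasp; the last joint's range is limited). The gripper opens to 85 mm and grips with 20 to 120 N. Pads are 22 mm wide; open, the fingers measure 114 mm over their backs; the gripper's body (76 mm by 85 mm) begins 54 mm behind the grasp point. The pads swing forward as they close: fully open they stand 13 mm farther back than shut.
Start: joints at [-1.232, 0.353, 1.633, -0, 1.155, -0.002], TCP at [0.209, -0.589, 0.248] pointing down, gripper open.
Joint ranges: [-2.63, 2.63], [-0.92, 2.1], [0.06, 2.66], [-1.3, 4.44], [0, 2.69], [-3.02, 3.02]. Speed limits (rad/s): [2.22, 2.22, 2.79, 3.14, 3.14, 3.14].

INTERFACE

Orientations are given as a unit quaternion [x, y, z, w].
In Python, from workcell import bot, hand, kinematics, get_obs, vision, hand_in gives the robot as it stands. The module is installed in compiled form; this text tells all that it offers. Calls block until the motion is done:
- bot.reach(position, orientation): joint-space move of the TCP to a pose.
- bot.servo_line(position, ori=None, velocity=0.15): straight line of the TCP; ori=None keeps the orientation; velocity is the mean speed in m/s.
- bot.goto_joints(angles): joint-space move.
- hand.move_gripper(opening, strength=None): finger opening in m; strength is the grip in N (None keeps the last); returns when the fingers have stopped.
- bot.dwell(seconds).
- kinematics.solve_ik(position, orientation): joint angles nearest the present ones, or None.
- get_obs(): the state.
- vision.read_camera(name): name is "scene" or "top"; returns a dict with "frame" (480x640x3 uint8, red, green, blue), "intrinsics" (3x3 intrinsics, pixels), "dist" ([k1, k2, p1, p2, k3] as OpenCV has them; the pictures are not rectified), "view" (4x4, takes a point from world to camera coordinates). Camera axes: x right, y down, z forward; pixel columns grow to the right and rows downward; lengths in m; the calibration is good to about 2 mm. A picture is of the moment at which its call begins. There is no depth.
A pose or a line that the arm cannot do raises bot.IKError and nothing moves.
- hand_in(): hands the job in; it is judged then, once.
The state is a dict: "time_s": time; "joint_pos": joint angles; "joint_vel": joint speeds; "joint_efforts": joint torques, N m; "position": TCP position; "orientation": TCP orientation; "wrist_force": force on the tool from outside, world axes, zero at the start; "ft_torque": the same for the moment, N m; "gripper_width": finger opening in m; "grip_force": force on a finger pad.
Only numpy, scipy, OpenCV 4.12 (cv2) and the standard library are available. Lean on these libraries where they do the work, as an engineer would, in place of code of your own. Each camera call takes 0.05 s, during which the arm holds its last target. There are 200 camera calls.

TASK

Put the four change gears away on the posts of the gear rack, hubs up and one to a post, in order of size with the largest next to the red end block and the smallest next to the black one, each flat on the base plate. Then lock the row for carrying: set the keeper bar over the gears so that both its holes go down over the dowels of the two end blocks and it lies flat on both blocks.

Things in the scene. Friction and masses are not known exactly. Their poses are not given: they have to be found in the camera images.
- gear_a_mid (a point): the largest of four blackened steel spur gears (30 teeth): toothed wheel 64 mm across, 10 mm thick, with a plain round hub 24 mm across rising 16 mm above it (26 mm tall in all); bore 14 mm right through. Starts flat, hub up, on the bench right of the rack. Point: centre of the gear, 13 mm above its underside; z: bore axis. Take it by the hub.
- gear_b_mid (a point): the second largest of four blackened steel spur gears (25 teeth): toothed wheel 54 mm across, 10 mm thick, with a plain round hub 24 mm across rising 16 mm above it (26 mm tall in all); bore 14 mm right through. Starts flat, hub up, on the bench right of the rack. Point: centre of the gear, 13 mm above its underside; z: bore axis. Take it by the hub.
- gear_c_mid (a point): the third largest of four blackened steel spur gears (20 teeth): toothed wheel 44 mm across, 10 mm thick, with a plain round hub 24 mm across rising 16 mm above it (26 mm tall in all); bore 14 mm right through. Starts flat, hub up, on the bench right of the rack. Point: centre of the gear, 13 mm above its underside; z: bore axis. Take it by the hub.
- gear_d_mid (a point): the smallest of four blackened steel spur gears (15 teeth): toothed wheel 34 mm across, 10 mm thick, with a plain round hub 24 mm across rising 16 mm above it (26 mm tall in all); bore 14 mm right through. Starts flat, hub up, on the bench right of the rack. Point: centre of the gear, 13 mm above its underside; z: bore axis. Take it by the hub.
- keeper_grip (a point): loose aluminium keeper bar 324 x 30 x 8 mm (y along it, z up), a 14 mm hole 147 mm either side of its middle; alike end for end. Starts on the bench left of the rack. Point: centre of the black handle's crossbar (12 wide in x, 66 long, 11 thick; legs at y = +-27), 31.5 mm above the bar's underside. Seated, the bar's underside is 40 mm and this point 71.5 mm above the bench.
- red_end_top (a point): red end block, 26 x 22 x 30 mm, fixed on the rack's plate in line with the posts, 48 mm beyond post_1 or post_4 (it varies). Point: middle of its top, 40 mm above the bench, from which a steel dowel rises: 7 mm thick, 16 mm tall, its top 7 mm tapered to 2.5 mm. The block at the other end is black with the same dowel; the dowels are 294 mm apart, midway between them is the middle of the row.
- post_1: brass post at one end of the row of the fixed gear rack: grey plate 332 x 74 x 10 mm (y along it) with four posts in line, 66 mm apart, numbered along +y. Post 9 mm thick, 24 mm tall, tapering above 10 mm to a 3 mm tip. Origin: its foot on the plate, 10 mm above the bench; z up. A gear seated on it lies flat on the plate, its centre 23 mm above the bench.
- post_2: brass post second, next to post_1 of the fixed gear rack: grey plate 332 x 74 x 10 mm (y along it) with four posts in line, 66 mm apart, numbered along +y. Post 9 mm thick, 24 mm tall, tapering above 10 mm to a 3 mm tip. Origin: its foot on the plate, 10 mm above the bench; z up. A gear seated on it lies flat on the plate, its centre 23 mm above the bench.
- post_3: brass post third, next to post_4 of the fixed gear rack: grey plate 332 x 74 x 10 mm (y along it) with four posts in line, 66 mm apart, numbered along +y. Post 9 mm thick, 24 mm tall, tapering above 10 mm to a 3 mm tip. Origin: its foot on the plate, 10 mm above the bench; z up. A gear seated on it lies flat on the plate, its centre 23 mm above the bench.
- post_4: brass post at the other end of the row of the fixed gear rack: grey plate 332 x 74 x 10 mm (y along it) with four posts in line, 66 mm apart, numbered along +y. Post 9 mm thick, 24 mm tall, tapering above 10 mm to a 3 mm tip. Origin: its foot on the plate, 10 mm above the bench; z up. A gear seated on it lies flat on the plate, its centre 23 mm above the bench.
There are look-alikes about, which are no part of the job. What is shaped like the part that bears gear_a_mid but orange is not meant.

How it is judged:
By the outcome, as a careful person would: the job done as asked, in the order asked, and still so for the second after the job is handed in, with the robot touching nothing.
It also fails if it takes over 112 s, if anything falls off the work surface, if the arm or the gripper's body presses on something with over 40 N, if the wrist force passes 120 N, or if a joint passes its speed limit or range.

## Working session

There is one attempt and no reset: what is moved stays moved. The work goes in short steps, each a Python script; the robot and the scene stay as the last script left them, time stands still between calls to the robot, and variables do not carry over. Pictures are saved under pics/ and viewed, at most 14 in all, crops included, and the job is handed in when it is done.

```bash
mkdir -p pics
cat > h.py <<'E'
import cv2, numpy as np
from workcell import bot, hand, kinematics, get_obs, vision, hand_in
def snap(n,fn=None):
    d=vision.read_camera(n)
    if fn: cv2.imwrite('pics/'+fn,d['frame'][:,:,::-1])
    return d
def px2w(d,uv,z):
    K=np.array(d['intrinsics']);D=np.array(d['dist'],float);V=np.array(d['view'])
    p=cv2.undistortPoints(np.array(uv,float).reshape(-1,1,2),K,D).reshape(-1,2)
    R=V[:3,:3];c=-R.T@V[:3,3]
    r=np.c_[p,np.ones(len(p))]@R
    return c+r*((np.broadcast_to(z,len(p))-c[2])/r[:,2])[:,None]
def w2px(d,P):
    V=np.array(d['view']);r,_=cv2.Rodrigues(V[:3,:3])
    return cv2.projectPoints(np.array(P,float).reshape(-1,1,3),r,V[:3,3],np.array(d['intrinsics']),np.array(d['dist'],float))[0].reshape(-1,2)
E
python3 - <<'E'
from h import *
for n in('top','scene'):
    d=snap(n,n+'0.png');V=np.array(d['view']);print(n,d['intrinsics'],d['dist'],-V[:3,:3].T@V[:3,3]);print(V.round(3))
o=get_obs();print(o)
E
```

```text
top [[546.56343203   0.         334.56388237]
 [  0.         546.56343203 242.6897318 ]
 [  0.           0.           1.        ]] [0.05217018 0.         0.         0.         0.        ] [-0.16673249 -0.29920107  1.86193211]
[[ 1.720e-01 -9.850e-01 -1.000e-03 -2.640e-01]
 [-9.270e-01 -1.620e-01 -3.400e-01  4.300e-01]
 [ 3.340e-01  6.000e-02 -9.410e-01  1.825e+00]
 [ 0.000e+00  0.000e+00  0.000e+00  1.000e+00]]
scene [[530.581768     0.         317.22346325]
 [  0.         530.581768   241.06397789]
 [  0.           0.           1.        ]] [-0.00440755  0.          0.          0.          0.        ] [-0.57981637 -0.97130315  0.68144133]
[[ 0.575 -0.818 -0.016 -0.45 ]
 [-0.349 -0.227 -0.909  0.196]
 [ 0.74   0.528 -0.416  1.226]
 [ 0.     0.     0.     1.   ]]
{'time_s': 0.1, 'joint_pos': array([-1.23236203e+00,  3.53589543e-01,  1.63403198e+00, -2.61531019e-06,
        1.15524791e+00, -2.42572298e-03]), 'joint_vel': array([ 0.0012168 , -0.00078933, -0.00192765,  0.00235568, -0.00020067,
        0.00035811]), 'joint_efforts': array([ 6.67991844e-04, -6.06356335e+01, -3.42818892e+01,  7.32999069e-05,
        3.97709911e-03, -2.17658373e-05]), 'position': array([ 0.20878533, -0.58866461,  0.247642  ]), 'orientation': array([ 9.85511635e-01,  1.69606630e-01, -1.07926907e-04, -6.29197569e-04]), 'wrist_force': array([-0.71747795,  0.07333522, -1.1870805 ]), 'ft_torque': array([ 0.01572571,  0.01097043, -0.01364417]), 'grip_force': 0.0, 'gripper_width': 0.0853848307625357}
```

View pics/top0.png

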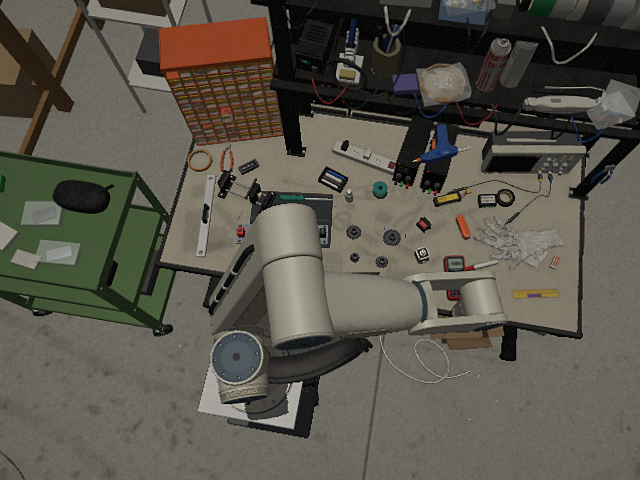

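View pics/scene0.png

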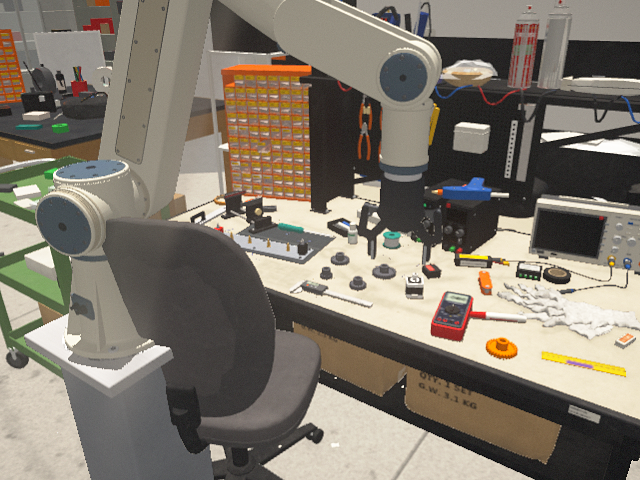

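Top view: the arm hides the rack (about (300,225)). Gears at (354,232), (391,238), (354,258) and (382,262); keeper at (206,215). The scene view shows the posts at around (280,245). I'll lift the arm aside for a clear look.

Run:
```python
from h import *
bot.goto_joints([-1.8,-0.35,1.7,0,1.155,0])
d=snap('top','t1.png');f=d['frame']
cv2.imwrite('pics/t1c.png',cv2.resize(f[160:290,180:440],None,fx=3,fy=3,interpolation=cv2.INTER_CUBIC)[:,:,::-1])
s=snap('scene','s1.png');f=s['frame']
cv2.imwrite('pics/s1c.png',cv2.resize(f[180:310,170:430],None,fx=3,fy=3,interpolation=cv2.INTER_CUBIC)[:,:,::-1])
o=get_obs();print(o['time_s'],o['position'])
```

```text
2.0167 [-0.11040295 -0.48194395  0.61575801]
```

View pics/t1c.png

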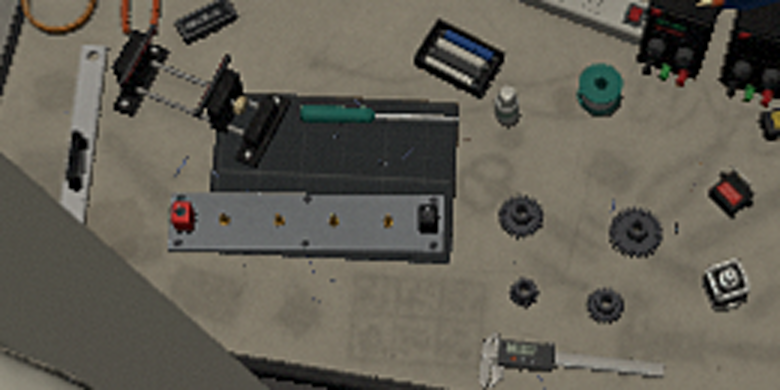

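View pics/s1c.png

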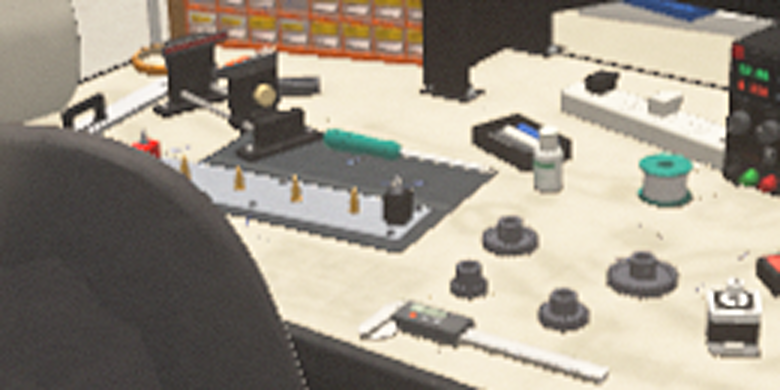

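Clear view: red block at crop (182,217), i.e. the +y end next to post_4, and black at (428,217). Posts at crop (224,220), (279,221), (333,221), (388,222). Gear a (largest) at (635,232), b at (521,216), c at (605,305), d at (523,292). Handle at (77,160), with a black vise nearby. Next I'll fit silhouettes in both cameras.

```bash
cat > fit.py <<'E'
from h import *
from scipy.optimize import least_squares
t=np.linspace(0,2*np.pi,40,endpoint=False)
def ring(x,y,r,z): return np.c_[x+r*np.cos(t),y+r*np.sin(t),np.full(40,z)]
def silh(d,parts,S=8,o=(0,0)):
    m=np.zeros((480*1,640),np.float32)
    big=np.zeros((130*S,260*S),np.uint8)
    for P in parts:
        q=(w2px(d,P)-o+0.5)*S
        cv2.fillConvexPoly(big,cv2.convexHull(np.round(q).astype(np.int32)),1)
    M=cv2.moments(big,True);return np.array([M['m10']/M['m00'],M['m01']/M['m00']])/S+o-0.5, M['m00']/S/S
def gear(x,y,R,z0=0): R=R-.0015;return [np.r_[ring(x,y,R,z0),ring(x,y,R,z0+.01)],np.r_[ring(x,y,.012,z0),ring(x,y,.012,z0+.026)]]
def post(x,y): return [np.r_[ring(x,y,.0045,.01),ring(x,y,.0045,.02),ring(x,y,.0015,.034)]]
def solve(d,c,model,o,x0):
    r=least_squares(lambda p:silh(d,model(*p),o=o)[0]-c,x0,diff_step=1e-2,x_scale=.01);return r.x,silh(d,model(*r.x),o=o)[1]
def blob(mask,near,rad):
    n,l,s,c=cv2.connectedComponentsWithStats(mask.astype(np.uint8))
    k=1+np.argmin(np.hypot(*(c[1:]-near).T)+1e3*(s[1:,4]<4));return c[k],s[k,4]
E
cat > m1.py <<'E'
from fit import *
T=snap('top');S=snap('scene')
def run(d,o,G,P,name):
    f=d['frame'].astype(int);g=f.mean(2);o=np.array(o)
    for k,R in zip('abcd',(.032,.027,.022,.017)):
        n=np.array(G[k])/3+o
        c,a=blob(g<g_thr,n,0);p,am=solve(d,c,lambda x,y:gear(x,y,R),o,px2w(d,[n],.01)[0][:2]);print(name,k,c.round(2),a,round(am,1),p.round(4))
    for q in P:
        n=np.array(q)/3+o
        c,a=blob(f[:,:,0]-f[:,:,2]>40,n,0);p,am=solve(d,c,post,o,px2w(d,[n],.02)[0][:2]);print(name,'post',c.round(2),a,round(am,1),p.round(4))
g_thr=95
run(T,(180,160),dict(a=(635,232),b=(521,216),c=(605,305),d=(523,292)),[(224,220),(279,221),(333,221),(388,222)],'top')
run(S,(170,180),dict(a=(642,272),b=(510,236),c=(564,310),d=(468,280)),[(184,168),(239,178),(296,188),(354,198)],'scene')
f=cv2.imread('pics/top0.png')
cv2.imwrite('pics/k0.png',cv2.resize(f[165:265,185:265],None,fx=6,fy=6,interpolation=cv2.INTER_CUBIC))
cv2.imwrite('pics/r1.png',cv2.resize(T['frame'][215:250,232:332],None,fx=8,fy=8,interpolation=cv2.INTER_CUBIC)[:,:,::-1])
E
python3 m1.py
```

```text
top a [391.44 237.16] 241 227.7 [ 0.5502 -0.3807]
top b [353.18 231.76] 176 159.8 [ 0.5471 -0.2409]
top c [381.14 261.52] 120 111.3 [ 0.4519 -0.3574]
top d [354.24 257.05] 74 67.6 [ 0.4513 -0.2603]
top post [254.17 233.33] 6 9.0 [0.4749 0.1097]
top post [272.8 233.8] 5 8.7 [0.4848 0.0432]
top post [290.83 233.33] 6 8.7 [ 0.4977 -0.0205]
top post [309.   233.14] 7 8.6 [ 0.5098 -0.0849]
scene a [383.75 269.7 ] 40 277.5 [ 0.5659 -0.3742]
scene b [339.61 257.71] 38 194.5 [ 0.5595 -0.2354]
scene c [357.61 282.25] 36 185.8 [ 0.4627 -0.3537]
scene d [325.8  274.48] 75 132.0 [ 0.449  -0.2632]
scene post [231.14 234.73] 22 20.2 [0.4892 0.1187]
scene post [249.24 239.76] 21 20.7 [0.4916 0.0461]
scene post [268.17 243.  ] 23 21.2 [ 0.505  -0.0173]
scene post [287.67 246.81] 21 21.8 [ 0.5159 -0.0825]
```

View pics/k0.png

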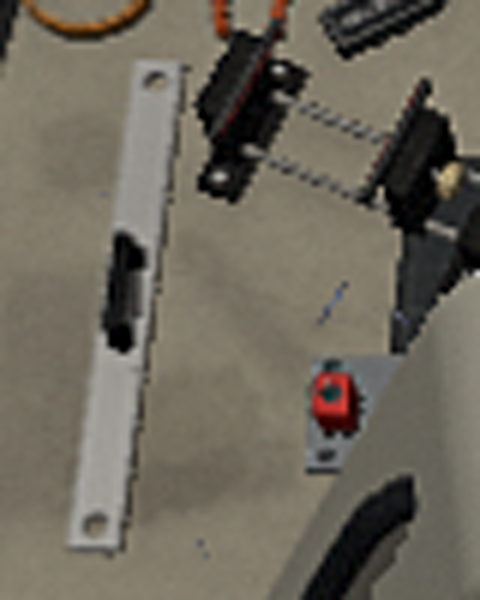

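View pics/r1.png

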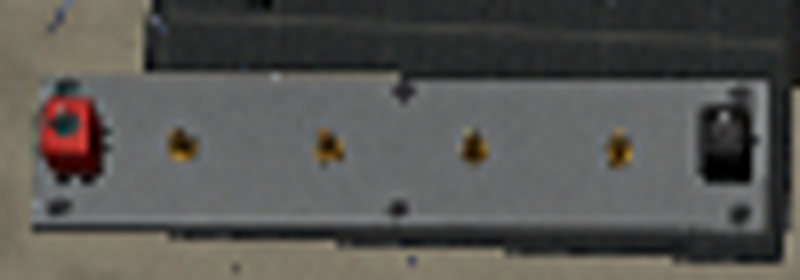

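Keeper holes in k0 at (155,81) and (96,524), and the handle runs (123,240) to (118,345). In r1 the plate corners are (37,75), (770,78), (768,225), (32,226), and the blocks are at (70,135) and (727,143).

```bash
cat > m2.py <<'E'
from fit import *
T=snap('top');S=snap('scene')
un=lambda p,s,o:(np.array(p,float)+.5)/s-.5+np.array(o)
for thr in (120,140,160):
  g=S['frame'].mean(2)
  for k,R,n in zip('abcd',(.032,.027,.022,.017),((642,272),(510,236),(564,310),(468,280))):
    n=un(n,3,(170,180));c,a=blob(g<thr,n,0);p,am=solve(S,c,lambda x,y:gear(x,y,R),np.array((170,180)),px2w(S,[n],.01)[0][:2]);print(thr,k,a,round(am,1),p.round(4))
H=px2w(T,un([(155,81),(96,524)],6,(185,165)),.008);print('holes',H.round(4),np.linalg.norm(H[0]-H[1]))
C=px2w(T,un([(135,62),(184,66),(118,548),(68,545)],6,(185,165)),.008);print('bar corners',C.round(4),C.mean(0))
A=px2w(T,un([(123,240),(118,345)],6,(185,165)),.037);print('handle',A.round(4))
pc=px2w(T,un([(37,75),(770,78),(768,225),(32,226)],8,(232,215)),.01);print('plate',pc.round(4),pc.mean(0).round(4),[np.linalg.norm(pc[i]-pc[i-1]).round(4) for i in range(4)])
D=px2w(T,un([(65,118),(727,118)],8,(232,215)),.056);print('dowels',D.round(4),D.mean(0),np.linalg.norm(D[0]-D[1]))
for L in (pc[[0,3]].mean(0)-pc[[1,2]].mean(0),D[0]-D[1]):print('row dir',np.arctan2(L[1],L[0]))
E
python3 m2.py
```

```text
120 a 176 283.5 [ 0.5547 -0.3812]
120 b 138 197.4 [ 0.552  -0.2409]
120 c 140 187.4 [ 0.4555 -0.3578]
120 d 110 130.9 [ 0.4547 -0.259 ]
140 a 265 283.0 [ 0.5549 -0.3799]
140 b 173 196.1 [ 0.5525 -0.2399]
140 c 170 187.6 [ 0.4562 -0.3566]
140 d 116 130.8 [ 0.4546 -0.2589]
160 a 280 282.8 [ 0.5554 -0.3796]
160 b 186 195.8 [ 0.5533 -0.2394]
160 c 178 186.9 [ 0.4566 -0.3561]
160 d 126 130.2 [ 0.455  -0.2597]
holes [[0.6666 0.3221 0.008 ]
 [0.3757 0.2841 0.008 ]] 0.2932955462580338
bar corners [[0.6772 0.3376 0.008 ]
 [0.6799 0.3068 0.008 ]
 [0.3633 0.2674 0.008 ]
 [0.3601 0.297  0.008 ]] [0.5201343  0.30221531 0.008     ]
handle [[0.5464 0.305  0.037 ]
 [0.4794 0.2908 0.037 ]]
plate [[ 0.5018  0.1837  0.01  ]
 [ 0.5579 -0.1453  0.01  ]
 [ 0.4876 -0.1569  0.01  ]
 [ 0.4302  0.1689  0.01  ]] [0.4944 0.0126 0.01  ] [np.float64(0.0731), np.float64(0.3337), np.float64(0.0713), np.float64(0.3309)]
dowels [[ 0.4674  0.1548  0.056 ]
 [ 0.5178 -0.1337  0.056 ]] [0.49261924 0.0105593  0.056     ] 0.29283981645768736
row dir 1.7422661317252275
row dir 1.7438342815903214
```

```bash
cat >> h.py <<'E'
def q(psi): return np.array([np.cos(psi/2),np.sin(psi/2),0,0])
VIEW=[-1.8,-0.35,1.7,0,1.155,0]
def st(tag=''):
    o=get_obs();print(tag,round(o['time_s'],2),o['position'].round(4),'w',round(o['gripper_width'],4),'grip',round(o['grip_force'],1),'F',o['wrist_force'].round(1));return o
E
python3 - <<'E'
from fit import *
print(bot.tcp_to_tips)
x,y=.5527,-.380
hand.move_gripper(.05,40)
bot.reach([x,y,.12],q(0));st('above')
bot.servo_line([x,y,.031],velocity=.15);st('down');print(bot.tcp_to_tips)
hand.move_gripper(.0,30);st('closed');print(bot.tcp_to_tips)
hand.move_gripper(.045)
bot.servo_line([x,y,.031],q(np.pi/2),velocity=.15);print(get_obs()['joint_pos'])
hand.move_gripper(.0,30);st('closed90')
hand.move_gripper(.05);bot.servo_line([x,y,.12],velocity=.2)
bot.goto_joints(VIEW);st()
T=snap('top','t2.png');S=snap('scene','s2.png')
un=lambda p,s,o:(np.array(p,float)+.5)/s-.5+np.array(o)
for d,thr,n,o in ((T,95,(635,232),(180,160)),(S,140,(642,272),(170,180))):
    n=un(n,3,o);c,a=blob(d['frame'].mean(2)<thr,n,0);p,am=solve(d,c,lambda x,y:gear(x,y,.032),np.array(o),[x,y]);print(c,a,am,p.round(4))
E
```

```text
0.017
above 5.59 [ 0.5525 -0.3808  0.1208] w 0.0503 grip 0.0 F [0.5 0.5 0. ]
down 6.33 [ 0.5531 -0.3804  0.0317] w 0.0497 grip 0.0 F [-0.2  0.1  0.7]
0.017
closed 6.69 [ 0.5534 -0.3805  0.0324] w 0.0223 grip 29.4 F [-0.6  0.1  6.8]
0.017
[-6.04582221e-01  6.69526902e-01  1.66079457e+00  8.22067261e-07
  8.11292386e-01 -6.03790665e-01]
closed90 9.08 [ 0.5529 -0.38    0.0312] w 0.0226 grip 29.5 F [0.2 0.6 2. ]
 12.99 [-0.1105 -0.4817  0.6163] w 0.0501 grip 0.0 F [-0.1  0.6  0.6]
[391.38429752 237.65289256] 242 228.796875 [ 0.5483 -0.3808]
[383.43129771 272.09541985] 262 283.78125 [ 0.5533 -0.3802]
```

```bash
cat >> h.py <<'E'
PSI=1.743; U=np.array([np.cos(1.743),np.sin(1.743)]); C0=np.array([.498,.0138])
def post(n): return C0+U*.066*(n-2.5)
def pick(xy,op=.05):
    hand.move_gripper(op,40)
    bot.reach([*xy,.13],q(PSI));bot.servo_line([*xy,.032],velocity=.2)
    hand.move_gripper(0,40);st('grip');bot.servo_line([*xy,.14],velocity=.25)
def place(xy):
    bot.reach([*xy,.14],q(PSI));bot.servo_line([*xy,.072],velocity=.2)
    a=st('above')
    for z in (.058,.0435):
        bot.servo_line([*xy,z],velocity=.08);o=st('z%.3f'%z)
        if o['wrist_force'][2]-a['wrist_force'][2]>8: print('CONTACT');return False
    hand.move_gripper(.045);bot.servo_line([*xy,.14],velocity=.25);return True
E
python3 - <<'E'
from h import *
pick((.5529,-.3800))
if place(post(4)): bot.reach([.552,-.2399,.13],q(PSI))
st('end')
s=snap('scene','s3.png');t=snap('top','t3.png')
f=np.hstack([cv2.resize(d['frame'][r:r+75,c:c+100],None,fx=4,fy=4,interpolation=cv2.INTER_CUBIC) for d,r,c in((s,205,215),(t,200,230))])
cv2.imwrite('pics/p3.png',f[:,:,::-1])
E
```

```text
grip 17.23 [ 0.5538 -0.3807  0.034 ] w 0.0217 grip 38.9 F [-0.7 -0.3  5.2]
above 20.12 [0.4813 0.1109 0.0721] w 0.0217 grip 39.3 F [-0.5 -0.6 -2. ]
z0.058 20.44 [0.4813 0.1113 0.0585] w 0.0215 grip 39.3 F [ 0.2  0.8 -1.7]
z0.043 20.77 [0.4814 0.1114 0.0435] w 0.0218 grip 41.1 F [ 0.1  0.  -1.9]
end 23.0 [ 0.5519 -0.2387  0.1296] w 0.0445 grip 0.0 F [ 0.1  0.7 -0.5]
```

View pics/p3.png

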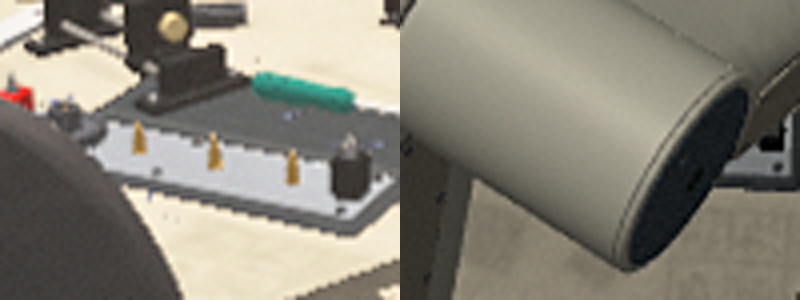

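Gear a appears seated on post_4 in the scene crop (hub at (65,108), post hidden in the bore). Next: b, c, d.

```bash
sed -i 's/\[\*xy,.032\]/[*xy,.0335]/' h.py
python3 - <<'E'
from h import *
for xy,n in (((.5520,-.2399),3),((.4561,-.3565),2),((.4550,-.2590),1)):
    pick(xy)
    if not place(post(n)): break
else: bot.goto_joints(VIEW)
st('end')
s=snap('scene','s4.png');t=snap('top','t4.png')
f=np.hstack([cv2.resize(d['frame'][r:r+100,c:c+100],None,fx=4,fy=4,interpolation=cv2.INTER_CUBIC) for d,r,c in((s,200,215),(t,180,232))])
cv2.imwrite('pics/p4.png',f[:,:,::-1])
E
```

```text
grip 24.58 [ 0.553  -0.2404  0.0353] w 0.0215 grip 38.9 F [-1.2  0.7  5.2]
above 26.77 [0.4926 0.0455 0.072 ] w 0.0212 grip 39.3 F [ 0.5  0.2 -1.8]
z0.058 27.1 [0.4926 0.0462 0.0585] w 0.0217 grip 39.3 F [ 0.3  0.  -2. ]
z0.043 27.43 [0.4935 0.0464 0.0439] w 0.0216 grip 43.5 F [ 2.  -0.4  1.1]
grip 31.05 [ 0.457  -0.3571  0.0351] w 0.0219 grip 38.9 F [0.3 1.7 5.6]
above 33.4 [ 0.5037 -0.0194  0.072 ] w 0.0215 grip 39.3 F [-0.1 -0.9 -0.4]
z0.058 33.73 [ 0.5039 -0.0188  0.0585] w 0.0217 grip 39.3 F [ 0.1 -0.1 -1.6]
z0.043 34.06 [ 0.5051 -0.0188  0.0441] w 0.0217 grip 42.9 F [1.7 0.1 3.7]
grip 37.14 [ 0.456  -0.2594  0.035 ] w 0.0219 grip 38.8 F [0.6 2.3 6.6]
above 38.98 [ 0.5147 -0.0847  0.072 ] w 0.0218 grip 39.2 F [ 0.3 -0.4 -0.7]
z0.058 39.3 [ 0.5151 -0.0838  0.0583] w 0.0217 grip 39.2 F [-1.   0.1 -0.9]
z0.043 39.63 [ 0.5163 -0.0839  0.044 ] w 0.0213 grip 42.8 F [ 1.9 -1.1  5.8]
end 43.6 [-0.1103 -0.4816  0.6164] w 0.045 grip 0.0 F [ 0.8  0.5 -0.9]
```

View pics/p4.png

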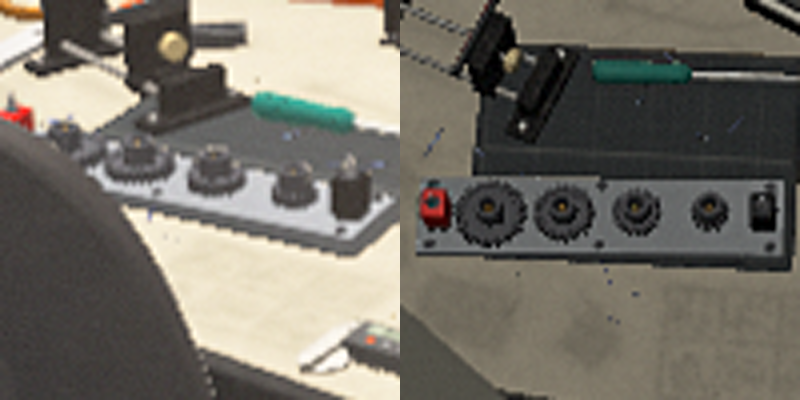

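All four gears sit flat on the plate in order (top crop: red (433,208), gears (488,212), (562,210), (637,210), (710,210), black (763,210)). Now I'll measure the dowels and keeper closely.

```bash
python3 - <<'E'
from h import *
s=cv2.imread('pics/s4.png');t=cv2.imread('pics/t4.png');t0=cv2.imread('pics/top0.png')
c=lambda d,r,k:cv2.resize(d[r:r+22,k:k+30],None,fx=13,fy=13,interpolation=cv2.INTER_CUBIC)
cv2.imwrite('pics/d4.png',np.vstack([np.hstack([c(s,215,205),c(s,232,288)]),np.hstack([c(t,220,228),c(t,220,408)])]))
E
echo
python3 - <<'E'
import cv2,numpy as np
s=cv2.imread('pics/s4.png');t=cv2.imread('pics/t4.png')
c=lambda d,r,k:cv2.resize(d[r:r+22,k:k+30],None,fx=13,fy=13,interpolation=cv2.INTER_CUBIC)
cv2.imwrite('pics/d4.png',np.vstack([np.hstack([c(s,215,205),c(s,232,288)]),np.hstack([c(t,220,228),c(t,220,408)])]))
E
python3 - <<'E'
from h import *
s=cv2.imread('pics/s4.png');t=cv2.imread('pics/t4.png')
c=lambda d,r,k:cv2.resize(d[r:r+22,k:k+30],None,fx=13,fy=13,interpolation=cv2.INTER_CUBIC)
cv2.imwrite('pics/d4.png',np.vstack([np.hstack([c(s,215,205),c(s,232,288)]),np.hstack([c(t,220,228),c(t,220,308)])]))
cv2.imwrite('pics/k4.png',cv2.resize(s[185:235,170:240],None,fx=10,fy=10,interpolation=cv2.INTER_CUBIC))
E
```

```text
(no output)
```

View pics/d4.png

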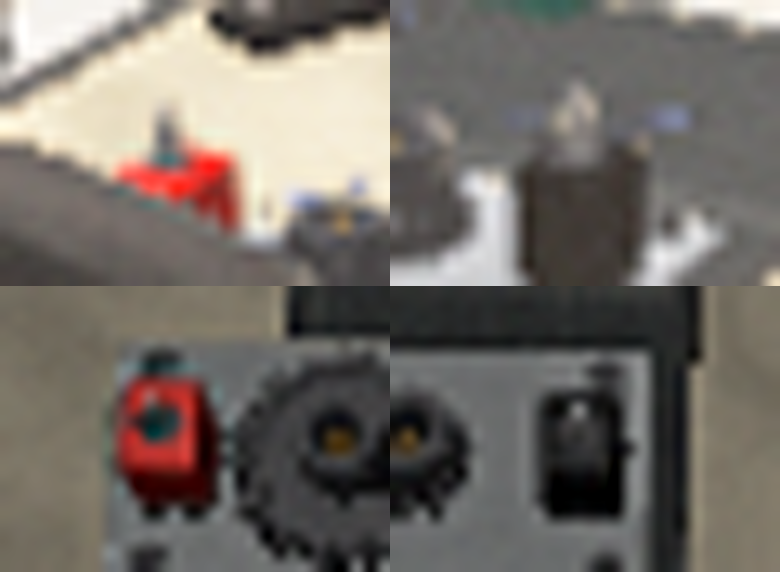

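View pics/k4.png

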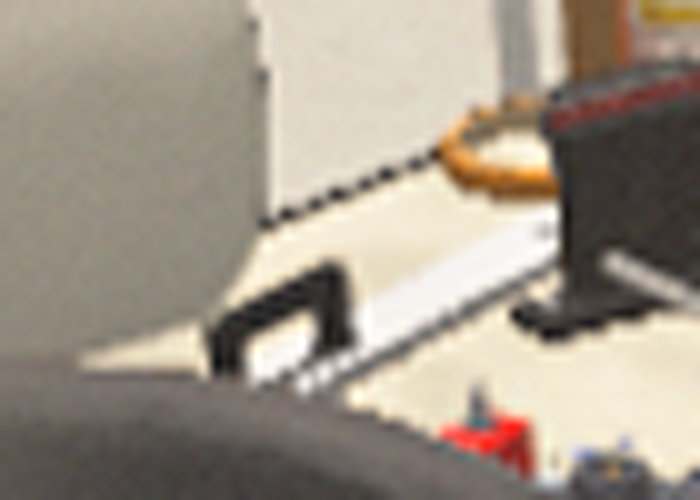

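Red dowel in d4: scene base (168,160), tip (167,105); top tip about (148,120). Black: scene tip (187,80), base (187,158); top tip about (188,122). Keeper handle crossbar in k4 runs (205,328) to (348,268).

Run:
```python
from h import *
T=snap('top');S=snap('scene')
un=lambda p,s,o:(np.array(p,float)+.5)/s-.5+np.array(o)
bt=np.array([.0046,.0008]);bs=np.array([-.0004,.0002])
r=lambda d,p,s,o,z,b:(px2w(d,un([p],s,o),z)[0][:2]+b)
rs=r(S,(167,106),13,(205,215),.0555,bs);rs0=r(S,(168,162),13,(205,215),.040,bs)
ks=r(S,(187,82),13,(288,232),.0555,bs);ks0=r(S,(187,156),13,(288,232),.040,bs)
rt=r(T,(149,122),13,(228,220),.0545,bt);kt=r(T,(188,124),13,(308,220),.0545,bt)
print('red',rs,rs0,rt,'\nblk',ks,ks0,kt)
for a,b in((rs,ks),(rs0,ks0),(rt,kt)):v=a-b;print((a+b)/2,np.linalg.norm(v),np.arctan2(v[1],v[0]))
print('pred',C0+U*.147,C0-U*.147)
for p in ((205,328),(348,268),(276,298)):print('handle s',r(S,p,10,(170,185),.0315,bs))
# predicted projections for check
h=np.array([[.6666,.3221],[.3757,.2841]])+bt;m=h.mean(0);print('keeper top',m,np.arctan2(*(h[0]-h[1])[::-1]))
v=(h[0]-h[1])/np.linalg.norm(h[0]-h[1])
for k in(-.033,.033,0):print(((w2px(S,[[*(m+k*v-bs),.0315]])-(170,185)+.5)*10-.5).round(1))
# gears as seated
for n in range(1,5):print(n,w2px(S,[[*(post(n)-bs),.036]]).round(1),w2px(T,[[*(post(n)-bt),.036]]).round(1))
```

```text
red [0.47521277 0.15978708] [0.47629828 0.16257203] [0.47356039 0.15870258] 
blk [ 0.52626021 -0.12761544] [ 0.5216243  -0.13051221] [ 0.52361282 -0.13104635]
[0.50073649 0.01608582] 0.29190074631652907 1.746579644494501
[0.49896129 0.01602991] 0.29656841385833177 1.7242326466419082
[0.49858661 0.01382811] 0.2940402873042379 1.7418523418828114
pred [0.47281099 0.1586258 ] [ 0.52318901 -0.1310258 ]
handle s [0.49950074 0.31241323]
handle s [0.56376622 0.31231029]
handle s [0.53111211 0.31250398]
keeper top [0.52575 0.3039 ] 0.1298935815787645
[[217.1 342.2]]
[[345.2 275.3]]
[[282.1 308.2]]
1 [[287.7 241.9]] [[308.7 231.1]]
2 [[268.1 238.2]] [[290.2 231. ]]
3 [[249.1 234.7]] [[271.8 231. ]]
4 [[230.7 231.3]] [[253.3 231. ]]
```

Run:
```python
from h import *
k=[.5258,.3039]
hand.move_gripper(.05,60)
bot.reach([*k,.25],q(.130));st('over');bot.servo_line([*k,.10],velocity=.25)
bot.servo_line([*k,.033],velocity=.12);st('down')
hand.move_gripper(0,60);o=st('grip')
bot.servo_line([*k,.20],velocity=.2);st('lift')
bot.servo_line([.499,.0145,.18],q(PSI),velocity=.15)
bot.servo_line([.499,.0145,.103],velocity=.15);bot.dwell(.3);st('hover')
s=snap('scene','s5.png');t=snap('top','t5.png')
cv2.imwrite('pics/p5.png',np.vstack([cv2.resize(d['frame'][r:r+48,c:c+130],None,fx=6,fy=6,interpolation=cv2.INTER_CUBIC) for d,r,c in((s,208,200),(t,205,222))])[:,:,::-1])
```

```text
over 47.76 [0.5262 0.3034 0.2503] w 0.0498 grip 0.0 F [-1.2  0.1 -0.6]
down 49.22 [0.5263 0.3042 0.0337] w 0.05 grip 0.0 F [ 0.4 -0.1  0.3]
grip 49.65 [0.5262 0.3043 0.0338] w 0.0112 grip 59.1 F [-1.4  1.5  6.6]
lift 50.63 [0.525  0.3034 0.1987] w 0.0105 grip 58.5 F [ 0.1 -0.8 -2. ]
hover 53.69 [0.4995 0.0145 0.1037] w 0.0106 grip 58.4 F [-0.2  0.5 -1.7]
```

View pics/p5.png

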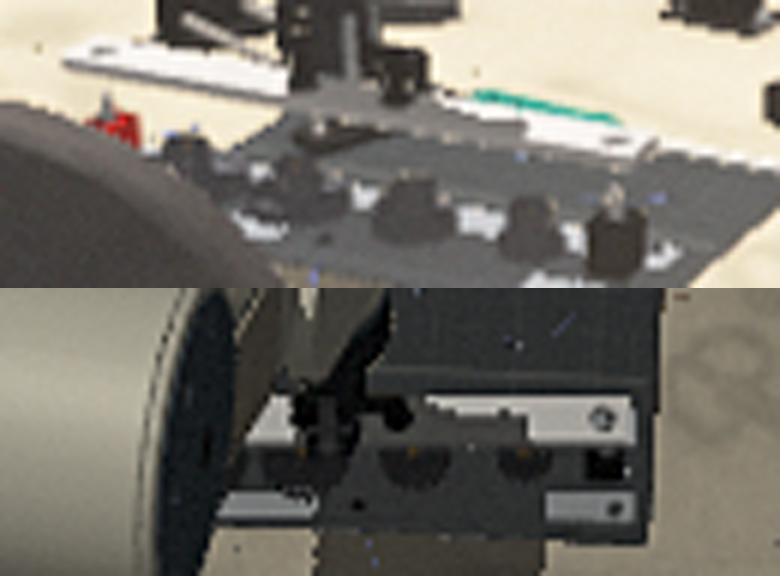

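The bar is held level over the row. Scene holes at (104,49) and (619,139); top black-end hole at (602,418). I'll compute them against the dowels.

Run:
```python
from h import *
T=snap('top');S=snap('scene')
un=lambda p,s,o:(np.array(p,float)+.5)/s-.5+np.array(o)
bt=np.array([.0046,.0008]);bs=np.array([-.0004,.0002]);z=.078
a=px2w(S,un([(104,49),(619,139)],6,(200,208)),z)[:,:2]+bs
b=px2w(T,un([(602,130)],6,(222,205)),z)[:,:2]+bt
print(a,a.mean(0),np.linalg.norm(a[0]-a[1]),np.arctan2(*(a[0]-a[1])[::-1]));print(b)
N=np.array([U[1],-U[0]]);c=np.array([.499,.0145])
for p in (*a,*b,a.mean(0)):print('along',((p-c)@U).round(4),'across',((p-c)@N).round(4))
```

```text
[[ 0.47665502  0.16026278]
 [ 0.52741047 -0.13049317]] [0.50203275 0.0148848 ] 0.2951527418345418 1.7436186785844556
[[ 0.52511325 -0.1310192 ]]
along 0.1474 across 0.003
along -0.1477 across 0.0031
along -0.1478 across 0.0008
along -0.0001 across 0.0031
```

Run:
```python
from h import *
c=[.4973,.0144]
bot.servo_line([*c,.095],velocity=.05);a=st('a')
ok=True
for z in (.088,.081,.0755):
    bot.servo_line([*c,z],velocity=.04);o=st('z%.4f'%z)
    if o['wrist_force'][2]-a['wrist_force'][2]>10: print('CONTACT');ok=False;break
s=snap('scene','s6.png')
cv2.imwrite('pics/p6.png',cv2.resize(s['frame'][208:268,200:330],None,fx=6,fy=6,interpolation=cv2.INTER_CUBIC)[:,:,::-1])
```

```text
a 54.21 [0.4967 0.0144 0.0944] w 0.011 grip 58.4 F [ 0.4  0.6 -2.4]
z0.0880 54.53 [0.4971 0.0144 0.0877] w 0.0107 grip 58.5 F [ 0.1  0.1 -2.3]
z0.0810 54.86 [0.497  0.0144 0.0807] w 0.0106 grip 58.5 F [ 0.3  0.3 -2.2]
z0.0755 55.14 [0.497  0.0144 0.0752] w 0.0108 grip 58.5 F [ 0.4 -0.  -2.2]
```

View pics/p6.png

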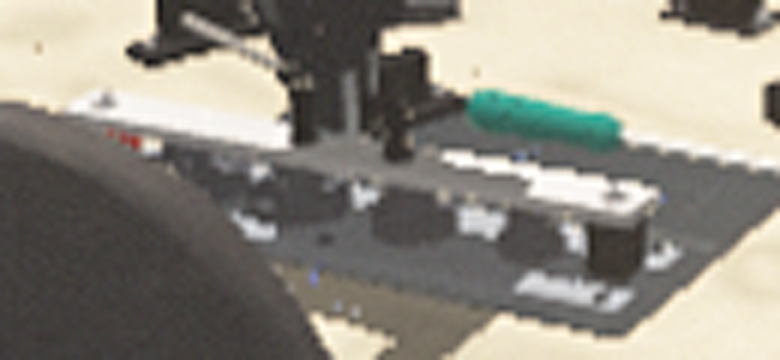

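The bar is down over both dowels (tips showing in the holes at (107,98) and (617,188)), about 1.5 mm above the blocks. Now I'll seat it, release and check.

Run:
```python
from h import *
c=[.4973,.0144]
bot.servo_line([*c,.0738],velocity=.03);st('seat')
hand.move_gripper(.04);st('open');bot.servo_line([*c,.16],velocity=.15)
bot.goto_joints(VIEW);st('end')
s=snap('scene','s7.png');t=snap('top','t7.png')
cv2.imwrite('pics/p7.png',np.vstack([cv2.resize(d['frame'][r:r+48,c:c+130],None,fx=6,fy=6,interpolation=cv2.INTER_CUBIC) for d,r,c in((s,213,200),(t,205,222))])[:,:,::-1])
```

```text
seat 55.44 [0.4974 0.0144 0.0738] w 0.0104 grip 58.5 F [-0.5  0.1 -2. ]
open 55.83 [0.4974 0.0144 0.0739] w 0.04 grip 0.0 F [-0.2 -0.3  0.4]
end 59.73 [-0.1104 -0.4816  0.6165] w 0.0399 grip 0.0 F [ 0.3  0.3 -0. ]
```

View pics/p7.png

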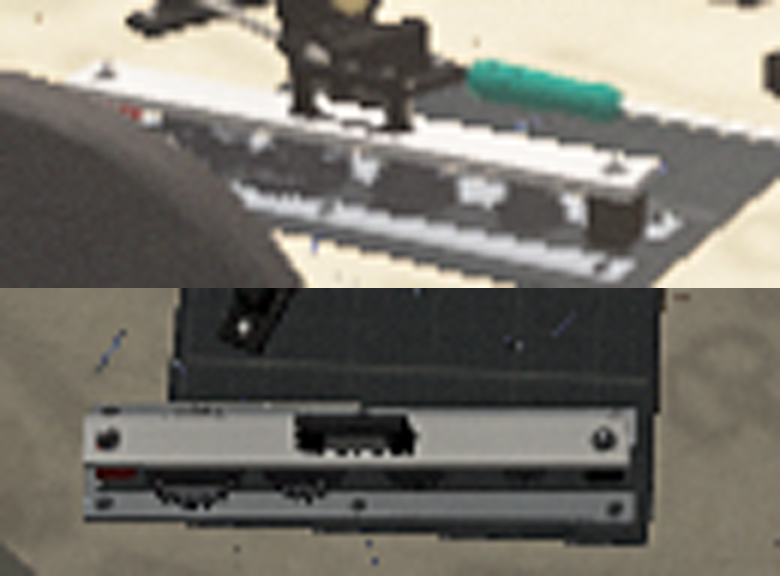

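The bar lies flat on both blocks, with the dowels through the holes (top (108,440) and (603,440)) and the gears beneath in order. Handing in.

```bash
python3 -c "
from h import *
print(hand_in())"
```

```text
the job is handed in; nothing more can be done
None
```

The job is handed in at about 60 s of the 112 s: in the last pictures all four gears sit flat in size order, largest by the red block, with the keeper bar flat over both dowels; no verdict came back.

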